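Line up the sample bottles for weighing in order of size

TASK

Line up the four white sample bottles for weighing, lightest first: stand one upright in the middle of each rubber pad on the aluminium plate, in order of size along the row, with the smallest on the end pad nearest the balance and the largest on the end pad farthest from it. Set each one down gently, without dropping it or knocking any over, and leave the porcelain crucible where it stands.

Things in the scene. Friction and masses are not known exactly. Their poses are not given: they have to be found in the camera images.
- bottle_a_mid (a point): The largest of four upright white plastic sample bottles with black screw caps (250 ml): 132 mm high overall, its straight round side 61 mm across up to 98 mm, then a sloping shoulder and a closed cap 46 mm across and 22 mm high; loose. The point is on its axis, half-way up (66 mm above its flat foot); z runs up its axis.
- bottle_b_mid (a point): The second largest of four upright white plastic sample bottles with black screw caps (125 ml): 98 mm high overall, its straight round side 50 mm across up to 71 mm, then a sloping shoulder and a closed cap 38 mm across and 18 mm high; loose. The point is on its axis, half-way up (49 mm above its flat foot); z runs up its axis.
- bottle_c_mid (a point): The second smallest of four upright white plastic sample bottles with black screw caps (60 ml): 76 mm high overall, its straight round side 39 mm across up to 53 mm, then a sloping shoulder and a closed cap 31 mm across and 16 mm high; loose. The point is on its axis, half-way up (38 mm above its flat foot); z runs up its axis.
- bottle_d_mid (a point): The smallest of four upright white plastic sample bottles with black screw caps (30 ml): 54 mm high overall, its straight round side 31 mm across up to 36 mm, then a sloping shoulder and a closed cap 25 mm across and 13 mm high; loose. The point is on its axis, half-way up (27 mm above its flat foot); z runs up its axis.
- pad_1: One of four equal round black rubber pads, 72 mm across, in a straight row 85 mm apart (pad_1, 2, 3, 4 in turn) on a low fixed aluminium plate 345 x 95 mm; an end pad. Origin at the centre of its top face, 12 mm above the table; its y axis runs along the row from pad_1 towards pad_4, z up.
- pad_2: One of four equal round black rubber pads, 72 mm across, in a straight row 85 mm apart (pad_1, 2, 3, 4 in turn) on a low fixed aluminium plate 345 x 95 mm; next to pad_1. Origin at the centre of its top face, 12 mm above the table; its y axis runs along the row from pad_1 towards pad_4, z up.
- pad_3: One of four equal round black rubber pads, 72 mm across, in a straight row 85 mm apart (pad_1, 2, 3, 4 in turn) on a low fixed aluminium plate 345 x 95 mm; next to pad_4. Origin at the centre of its top face, 12 mm above the table; its y axis runs along the row from pad_1 towards pad_4, z up.
- pad_4: One of four equal round black rubber pads, 72 mm across, in a straight row 85 mm apart (pad_1, 2, 3, 4 in turn) on a low fixed aluminium plate 345 x 95 mm; the other end pad. Origin at the centre of its top face, 12 mm above the table; its y axis runs along the row from pad_1 towards pad_4, z up.
- balance: The cream top-loading balance, 310 mm deep, 190 mm wide, 73 mm high, with a round steel pan 124 mm across; fixed, on the left or on the right side of the table, beyond one end of the row. Origin under its middle at table height; x points to its back, z up.
- crucible_mid (a point): White porcelain crucible with a lid and a small lid knob, 43 mm across, 35 mm high; loose, standing among the bottles. The point is on its axis, half-way up.
Mind the look-alikes: they are no part of the job. Leave any blue or purple look-alike of the part that bears bottle_a_mid alone. Leave any yellow look-alike of the part that bears bottle_b_mid alone.

How it is judged (in metres and radians):
At the end, for the whole second after the job is handed in: Each bottle stands upright (within 0.1 rad) and at rest on its own pad, its axis within 12 mm of the pad's centre, in order of size with the smallest on the end pad nearest the balance and the largest on the farthest (((y of balance in the frame of pad_2 above 0 m and horizontal distance between bottle_a_mid and pad_1 below 0.012 m and z of bottle_a_mid in the frame of pad_1 between 0.062 and 0.07 m and horizontal distance between bottle_b_mid and pad_2 below 0.012 m and z of bottle_b_mid in the frame of pad_2 between 0.045 and 0.053 m and horizontal distance between bottle_c_mid and pad_3 below 0.012 m and z of bottle_c_mid in the frame of pad_3 between 0.034 and 0.042 m and horizontal distance between bottle_d_mid and pad_4 below 0.012 m and z of bottle_d_mid in the frame of pad_4 between 0.023 and 0.031 m) or (y of balance in the frame of pad_2 below 0 m and horizontal distance between bottle_a_mid and pad_4 below 0.012 m and z of bottle_a_mid in the frame of pad_4 between 0.062 and 0.07 m and horizontal distance between bottle_b_mid and pad_3 below 0.012 m and z of bottle_b_mid in the frame of pad_3 between 0.045 and 0.053 m and horizontal distance between bottle_c_mid and pad_2 below 0.012 m and z of bottle_c_mid in the frame of pad_2 between 0.034 and 0.042 m and horizontal distance between bottle_d_mid and pad_1 below 0.012 m and z of bottle_d_mid in the frame of pad_1 between 0.023 and 0.031 m)) and angle between each of bottle_a_mid, bottle_b_mid, bottle_c_mid, bottle_d_mid's own z axis and vertical below 0.1 rad and linear speed of each of bottle_a, bottle_b, bottle_c, bottle_d below 0.02 m/s); the robot touches nothing.
It fails at once if a bottle is dropped or thrown: it moves faster than 0.5 m/s while no finger touches it ((linear speed of bottle_a above 0.5 m/s and contact force between bottle_a and the fingers below 0.05 N) or (linear speed of bottle_b above 0.5 m/s and contact force between bottle_b and the fingers below 0.05 N) or (linear speed of bottle_c above 0.5 m/s and contact force between bottle_c and the fingers below 0.05 N) or (linear speed of bottle_d above 0.5 m/s and contact force between bottle_d and the fingers below 0.05 N)).
It fails at once if a bottle is knocked over (tilted by more than 1 rad) (angle between any of bottle_a_mid, bottle_b_mid, bottle_c_mid, bottle_d_mid's own z axis and vertical above 1 rad).
It fails at once if the crucible is disturbed (moved by more than 20 mm) (distance of crucible_mid from where it was at the start of the episode above 0.02 m).
It also fails if it takes over 109 s, if anything falls off the work surface, if the arm or the gripper's body presses on something with over 40 N, if the wrist force passes 120 N, or if a joint passes its speed limit or range.

ROBOT

A 6-joint arm with a two-finger parallel gripper is mounted at the origin on the work surface. World frame = base frame: x ahead of the robot, y to its left, z up, the work surface at z = 0. Lengths are in mm, angles in rad, forces in N, time in s.
With the tool pointing down it reaches from about 400 to 925 mm from the base axis. Payload 12.5 kg.
Tool frame: the origin (TCP) lies at the very end of the fingers, on their centre line; the grasp point (between the pads) lies 19 mm behind it; z points along the fingers, y is the direction in which the jaws open and shut (so a half turn about z gives the same grasp; the last joint's range is limited). The gripper opens to 95 mm and grips with 3 to 60 N. Pads are 20 mm wide; open, the fingers measure 119 mm over their backs; the gripper's body (75 mm by 180 mm) begins 59 mm behind the grasp point.
Start: joints at [-1.229, 0.491, 1.559, -0, 1.092, -0.106], TCP at [270.639, -563.384, 214.661] pointing down, gripper open.
Joint ranges: [-3.1, 3.1], [-0.84, 2.19], [0.05, 2.79], [-1.13, 4.28], [0.06, 2.93], [-2.69, 2.69]. Speed limits (rad/s): [2.22, 2.22, 2.79, 3.14, 3.14, 3.14].

INTERFACE

Orientations are given as [roll, pitch, yaw] about the fixed x, y, z axes, in that order (R = Rz(yaw) Ry(pitch) Rx(roll)).
In Python, from cell import env, read_camera, get_calibration gives the robot as it stands.
- The arm moves only by the tool arm_command, never from a script. Its argument "targets" is a list of rows, each a list of 3 entries, a list of its own where there are three numbers: the turn, a rotation vector about the tool's x, y, z in rad, then the shift along the tool's x, y, z in m, then the closure in counts, from 0 (fully open) to 255 (shut). In form: [[[rx, ry, rz], [tx, ty, tz], fingers], ...]. A call has 1 to 8 rows; each row is the pose to reach, as a shift and turn from the pose commanded when the call began, along the tool's axes at that moment; what a row does not reach only later rows make up. A row lasts 1/10 s, in which the tool goes at most 50 mm and 8.59 degrees, less where a joint would pass 70% of its speed; a pose out of reach is approached as far as the arm can. A call with a gripper value outside its range is refused whole. The fingers move at their own pace and stop on an object; the grip force is fixed at half the most. Time passes only in rows, so rows that repeat a pose let the fingers close. It gives the time, the measured TCP pose, the force and the opening at its end, in the units of the state.
- env.state(): the state, without advancing time (a new reading comes with each control period).
- read_camera(name): name is "scene" or "side" or "wrist"; returns (picture, depth): 400x640x3 uint8, blue, green, red; 400x640 float32, mm along the optical axis (not along the pixel's ray), 0 where there is no reading.
- get_calibration(name): a dict with "vfov" (degrees; the focal length in pixels is half the picture's height over the tangent of half this angle, whatever the lens; pixels are square), "cx", "cy" (the principal point, pixels), "world_from_camera" (4x4, takes a point from camera to world coordinates). Camera axes: x right, y down, z forward; pixel columns grow to the right and rows downward; lengths in mm; the calibration is good to about 2 mm. A picture is of the moment at which its call begins: read the wrist's pose just before it. get_calibration takes no time and is no camera call; for the wrist camera it gives the pose at the moment of the call.
- env.job_done(): hands the job in, once; it reports no verdict.
The state is a dict: "t": time; "joints": joint angles; "qvel": joint speeds; "tau": joint torques, N m; "eef_pos": TCP position; "tcp_rot": TCP orientation; "ft_force": force on the tool from outside, world axes, zero at the start; "moment": the same for the moment, N m; "opening": opening from 0.0 (shut) to 1.0 (fully open).
Only numpy, scipy, OpenCV 4.12 (cv2) and the standard library are available. Lean on these libraries where they do the work, as an engineer would, in place of code of your own. Each camera call takes 0.05 s, during which the arm holds its last target.

## Working session

There is one attempt and no reset: what is moved stays moved. The work goes in short steps, Python scripts to look and compute and a tool call to move; the robot and the scene stay as the last step left them, time stands still between calls to the robot, and variables do not carry over. Pictures are saved under pics/ and viewed, and the job is handed in when it is done.

Besides the shell and the picture viewer there is one more tool, called as name([rows], argument=value, ...), one row to a line, values as JSON. arm_command: Moves the arm, as the interface text tells. Its arguments: {"type":"object","properties":{"targets":{"type":"array"}},"required":["targets"]}

```bash
ls; mkdir -p pics; python3 - <<'E'
from cell import env, read_camera, get_calibration
import cv2,numpy as np
s=env.state();print(s)
for n in("scene","side"):
    p,d=read_camera(n);cv2.imwrite(f"pics/{n}0.png",p);np.save(f"pics/{n}0.npy",d)
    print(n,get_calibration(n))
E
```

```text
pics
{'t': 0.0, 'joints': array([-1.22859276e+00,  4.91551349e-01,  1.55947275e+00, -1.43908802e-05,
        1.09173857e+00, -1.05620010e-01]), 'qvel': array([-7.88820911e-05, -3.03951322e-04,  6.29880431e-04,  2.99486821e-04,
        8.81109890e-04,  1.26219213e-03]), 'tau': array([-1.23725753e-03, -6.12651157e+01, -2.58185810e+01,  6.92220521e-02,
        4.83078626e-02, -1.30154640e-04]), 'eef_pos': array([ 270.54408078, -563.11434603,  214.05884039]), 'tcp_rot': array([-3.14042781e+00, -1.10655683e-04,  4.47830152e-01]), 'ft_force': array([-0.47653096,  0.34927089,  0.15614289]), 'moment': array([ 0.02049003,  0.03061966, -0.03642264]), 'opening': 1.0024464423028634}
scene {'vfov': 49.78829530957175, 'cx': 318.13708429157396, 'cy': 198.00341480500774, 'world_from_camera': array([[ 5.42533483e-01,  7.23454573e-01, -4.26931961e-01,
         1.12700721e+03],
       [ 8.39928539e-01, -4.59122305e-01,  2.89355766e-01,
        -4.14012466e+02],
       [ 1.33217659e-02, -5.15577530e-01, -8.56739366e-01,
         1.27041535e+03],
       [ 0.00000000e+00,  0.00000000e+00,  0.00000000e+00,
         1.00000000e+00]])}
side {'vfov': 45.38156523676773, 'cx': 316.3705734624199, 'cy': 199.09794424042462, 'world_from_camera': array([[-9.83486730e-01, -8.73483894e-02,  1.58505872e-01,
         2.99708466e+02],
       [-1.79910744e-01,  5.66939786e-01, -8.03872753e-01,
         1.21512428e+03],
       [-1.96462950e-02, -8.19115095e-01, -5.73292670e-01,
         9.48533996e+02],
       [ 0.00000000e+00,  0.00000000e+00,  0.00000000e+00,
         1.00000000e+00]])}
```

View pics/scene0.png

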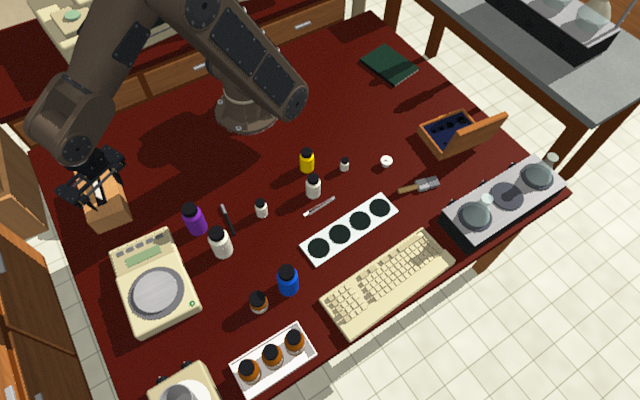

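View pics/side0.png

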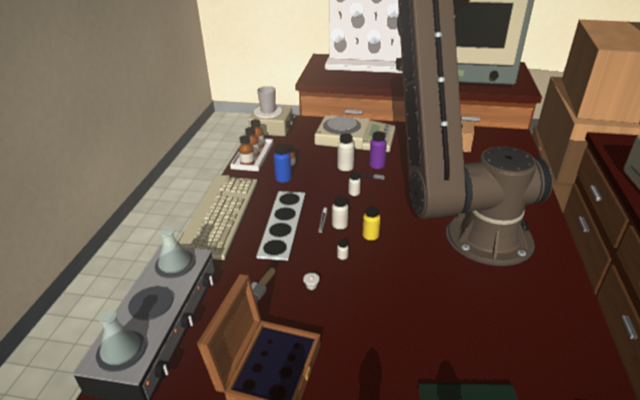

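The scene picture shows the balance at (155,285), on the robot's right. The pads are at (318,248), (340,234), (361,220) and (380,208). The white bottles are at (220,242) for A, (313,187) for B, (261,208) for C and (344,164) for D, with the crucible at (386,160). Yellow (307,160), purple (195,218) and blue (288,280) are the look-alikes. Next I'll use depth to get positions.

```bash
cat > h.py <<'E'
import numpy as np,cv2
from cell import env, read_camera, get_calibration
def cloud(c,d):
    f=200/np.tan(np.radians(c['vfov']/2)); v,u=np.mgrid[0:400,0:640]
    P=np.stack([(u-c['cx'])/f*d,(v-c['cy'])/f*d,d],-1)
    T=c['world_from_camera']; W=P@T[:3,:3].T+T[:3,3]; W[d==0]=np.nan; return W
def proj(c,p):
    f=200/np.tan(np.radians(c['vfov']/2)); T=c['world_from_camera']
    q=T[:3,:3].T@(np.asarray(p,float)-T[:3,3]); return q[0]/q[2]*f+c['cx'],q[1]/q[2]*f+c['cy']
def pixz(c,u,v,z):
    f=200/np.tan(np.radians(c['vfov']/2)); T=c['world_from_camera']
    r=T[:3,:3]@np.array([(u-c['cx'])/f,(v-c['cy'])/f,1]); o=T[:3,3]
    return o+r*(z-o[2])/r[2]
E
python3 - <<'E'
from h import *
from scipy import ndimage as nd
np.set_printoptions(precision=1,suppress=True)
for n in("scene","side"):
    c=get_calibration(n);d=np.load(f"pics/{n}0.npy");p=cv2.imread(f"pics/{n}0.png");W=cloud(c,d)
    print(n)
    hsv=cv2.cvtColor(p,cv2.COLOR_BGR2HSV)
    roi=(W[...,0]>300)&(W[...,0]<950)&(abs(W[...,1])<500)
    # objects above the table
    m=roi&(W[...,2]>18)&(W[...,2]<160)
    L,k=nd.label(m)
    for i in range(1,k+1):
        q=L==i
        if q.sum()<25: continue
        X=W[q]; zt=np.percentile(X[:,2],98); t=X[X[:,2]>zt-6]
        vv,uu=np.where(q)
        print(i,q.sum(),'px',int(uu.mean()),int(vv.mean()),'zt',round(zt,1),'topmid',(t.min(0)+t.max(0))/2,'ext',np.ptp(t,0),'all',X.min(0),X.max(0), 'col',np.median(p[q],0))
    # pads dark
    m=roi&(p.max(2)<60)&(W[...,2]>5)&(W[...,2]<18)&(hsv[...,1]<120)
    m=nd.binary_opening(m,iterations=2)
    L,k=nd.label(m)
    for i in range(1,k+1):
        q=L==i
        if q.sum()<60: continue
        X=W[q];vv,uu=np.where(q);print('pad',q.sum(),uu.mean(),vv.mean(),X.mean(0),np.ptp(X,0), pixz(c,uu.mean(),vv.mean(),12))
E
```

```text
scene
1 459 px 441 144 zt 153.9 topmid [623.8 480.  154.1] ext [25.  30.7 11.2] all [448.6 463.8  18.4] [636.3 499.9 159.7] col [35. 62. 95.]
3 279 px 306 159 zt 99.2 topmid [366.4  49.2  98.5] ext [39.1 38.1 10.4] all [346.8  23.2  18.6] [394.4  73.9 103.7] col [  0. 125. 149.]
5 96 px 386 160 zt 33.5 topmid [506.4 294.4  31. ] ext [38.4 39.5  7. ] all [484.5 274.6  18.9] [525.6 317.3  34.5] col [241. 247. 248.]
6 87 px 344 162 zt 56.3 topmid [439.3 160.7  54.2] ext [24.  22.7  7.7] all [427.3 144.8  18.9] [456.8 172.1  58.1] col [105. 116. 115.]
7 290 px 313 184 zt 99.8 topmid [467.6   8.9  98.7] ext [35.3 35.6  9.7] all [446.9 -15.4  18.9] [494.3  38.8 103.5] col [120. 131. 136.]
19 3330 px 478 217 zt 148.7 topmid [859.8 352.3 151.4] ext [49.  37.7 17.2] all [763.4 287.8  18.1] [934.9 499.8 160. ] col [115. 116. 107.]
53 180 px 260 206 zt 76.6 topmid [ 443.  -176.7   74.3] ext [28.9 30.1  7.2] all [ 425.7 -196.2   18.7] [ 464.8 -158.1   77.9] col [118. 129. 133.]
54 568 px 193 217 zt 132.6 topmid [ 380.3 -380.5  130.4] ext [46.1 46.   7.6] all [ 353.  -410.8   18.5] [ 411.7 -349.6
[... 2898 characters left out ...]
21.2 319.6  36. ] col [176. 188. 194.]
56 27 px 258 286 zt 22.3 topmid [636.  339.8  20.4] ext [22.9 26.9  4.6] all [624.5 326.4  18.1] [647.4 353.2  22.7] col [76. 79. 82.]
58 1129 px 268 319 zt 153.5 topmid [613.1 484.3 153.4] ext [19.6 29.7 11.8] all [443.3 350.5  18.3] [651.4 500.  159.3] col [ 48.  74. 112.]
pad 100 289.09 199.52 [651.3 -84.8   9.6] [62.8 58.6  9.5] [650.4 -81.4  12. ]
pad 156 284.12179487179486 213.53846153846155 [649.2  -3.5   9.9] [60.1 60.3 10.2] [648.4  -0.7  12. ]
pad 178 279.1573033707865 229.51123595505618 [645.   80.7   9.8] [56.9 62.2 10.2] [644.2  83.5  12. ]
pad 229 274.5458515283843 247.00436681222706 [638.4 164.5   9.7] [63.7 63.5 11.6] [637.5 167.2  12. ]
```

arm_command([
  [[0, 0, -0.14], [0.037, -0.0125, -0.02], 0],
  [[0, 0, -0.28], [0.074, -0.025, -0.03], 0],
  [[0, 0, -0.42], [0.111, -0.0375, -0.03], 0],
  [[0, 0, -0.56], [0.148, -0.05, -0.03], 0],
  [[0, 0, -0.7], [0.185, -0.0625, -0.03], 0],
  [[0, 0, -0.84], [0.222, -0.075, -0.03], 0],
  [[0, 0, -0.98], [0.259, -0.0875, -0.03], 0],
  [[0, 0, -1.123], [0.296, -0.0997, -0.03], 0],
])

```text
t: 0.9
eef_pos: [495.2, -344.0, 244.4]
tcp_rot: [-3.141, -0.0, 1.577]
ft_force: [1.1, -0.9, -0.8]
opening: 1.003
```

```bash
cat > look.py <<'E'
import sys
from h import *
n=sys.argv[1];tag=sys.argv[2]
s=env.state();c=get_calibration(n);p,d=read_camera(n)
cv2.imwrite(f"pics/{n}{tag}.png",p);np.save(f"pics/{n}{tag}.npy",d);np.save(f"pics/{n}{tag}_c.npy",c,allow_pickle=True)
print('t',s['t'],s['eef_pos'].round(1),s['tcp_rot'].round(3),s['ft_force'].round(1),'op',round(s['opening'],3))
E
python3 look.py wrist 1; python3 look.py scene 1
```

```text
t 0.9 [ 495.2 -344.   244.4] [-3.141 -0.     1.577] [ 1.1 -0.9 -0.8] op 1.003
t 0.95 [ 498.3 -340.5  244.4] [ 3.141e+00 -1.000e-03  1.588e+00] [0.4 3.7 0.1] op 0.998
```

View pics/wrist1.png

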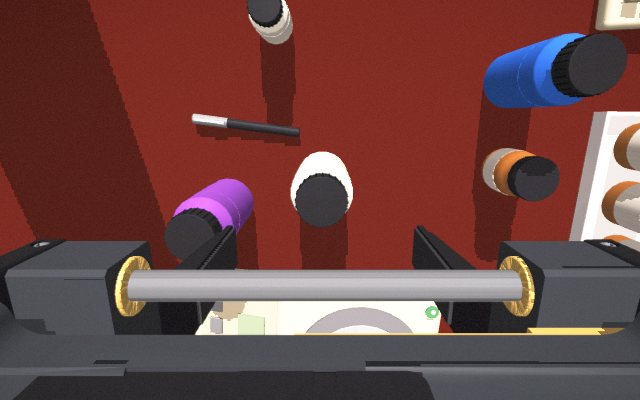

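```bash
cat > an.py <<'E'
import sys
from h import *
from scipy import ndimage as nd
np.set_printoptions(precision=1,suppress=True)
n=sys.argv[1];tag=sys.argv[2]
c=np.load(f"pics/{n}{tag}_c.npy",allow_pickle=True).item();d=np.load(f"pics/{n}{tag}.npy");p=cv2.imread(f"pics/{n}{tag}.png");W=cloud(c,d)
print(c['world_from_camera'][:3])
m=(W[...,2]>18)&(W[...,2]<160)&(W[...,0]<740)&(W[...,0]>300)
L,k=nd.label(m)
for i in range(1,k+1):
    q=L==i
    if q.sum()<25: continue
    X=W[q]; zt=np.percentile(X[:,2],95); t=X[X[:,2]>zt-6]; vv,uu=np.where(q)
    print(q.sum(),'px',int(uu.mean()),int(vv.mean()),'zt',round(zt,1),'topmid',(np.percentile(t,2,axis=0)+np.percentile(t,98,axis=0))/2,'ext',np.ptp(t,0),'col',np.median(p[q],0))
hsv=cv2.cvtColor(p,cv2.COLOR_BGR2HSV)
m=(p.max(2)<70)&(W[...,2]>3)&(W[...,2]<20)&(hsv[...,1]<120)
L,k=nd.label(nd.binary_opening(m,iterations=2))
for i in range(1,k+1):
    q=L==i
    if q.sum()<100: continue
    X=W[q];vv,uu=np.where(q);print('pad',q.sum(),uu.mean(),vv.mean(),X.mean(0),np.ptp(X,0))
E
python3 an.py wrist 1; python3 -c "
from h import *;s=env.state();print(s['t'],s['eef_pos'],s['tcp_rot'],s['qvel'])"
```

```text
[[   1.     0.    -0.   494.6]
 [   0.    -1.    -0.2 -275.1]
 [  -0.     0.2   -1.   414.2]]
1467 px 270 18 zt 76.7 topmid [ 438.8 -184.5   74.6] ext [31.1 21.   7.1] col [76. 73. 75.]
7841 px 558 70 zt 132.2 topmid [ 707.2 -235.9  130. ] ext [47.3 47.1  7.6] col [118.  59.  51.]
2911 px 522 174 zt 75.4 topmid [ 711.3 -337.9   73.4] ext [46.6 45.7  7.6] col [59. 56. 60.]
3534 px 321 189 zt 132.6 topmid [ 492.  -348.3  131.3] ext [46.5 46.9  7.3] col [65. 61. 64.]
3962 px 206 216 zt 132.6 topmid [ 374.4 -380.3  130.8] ext [46.8 44.3  7.4] col [103.  58.  85.]
7379 px 319 317 zt 63.8 topmid [ 534.8 -508.7   65.4] ext [195.3  45.6  16.5] col [232. 251. 254.]
pad 118 283.70338983050846 132.4915254237288 [ 446.1 -296.1    9.8] [34.   8.2  6.7]
1.0 [ 496.68036863 -342.29476417  244.32550893] [ 3.14149285e+00 -7.41336554e-04  1.57909843e+00] [-0.06747487 -0.00504436  0.01396148 -0.0196325  -0.00526533  0.07780793]
```

The wrist picture shows bottle A's cap at (322,200), straight ahead and between the fingers. It measures (492,-348), which agrees with the scene camera to within 5 mm. Descending to grasp A now.

arm_command([
  [[0, 0, 0], [-0.0015, 0, 0.025], 0],
  [[0, 0, 0], [-0.0015, -0.0005, 0.055], 0],
  [[0, 0, 0], [-0.0015, -0.0005, 0.085], 0],
  [[0, 0, 0], [-0.0015, -0.0005, 0.115], 0],
  [[0, 0, 0], [-0.0015, -0.0005, 0.145], 0],
  [[0, 0, 0], [-0.0015, -0.0005, 0.165], 0],
  [[0, 0, 0], [-0.0015, -0.0005, 0.178], 0],
  [[0, 0, 0], [-0.0015, -0.0005, 0.178], 0],
])

```text
t: 1.8
eef_pos: [493.0, -346.7, 65.1]
tcp_rot: [-3.139, -0.002, 1.57]
ft_force: [-0.2, 0.7, -0.3]
opening: 0.999
```

arm_command([
  [[0, 0, 0], [0, 0, 0], 60],
  [[0, 0, 0], [0, 0, 0], 120],
  [[0, 0, 0], [0, 0, 0], 255],
  [[0, 0, 0], [0, 0, 0], 255],
  [[0, 0, 0], [0, 0, 0], 255],
  [[0, 0, 0], [0, 0, 0], 255],
  [[0, 0, 0], [0, 0, 0], 255],
  [[0, 0, 0], [0, 0, 0], 255],
])

```text
t: 2.6
eef_pos: [493.8, -347.0, 67.0]
tcp_rot: [3.141, 0.0, 1.571]
ft_force: [-2.4, -0.4, 5.9]
opening: 0.635
```

arm_command([
  [[0, 0, 0], [0, 0, -0.008], 255],
  [[0, 0, 0], [0, 0, -0.025], 255],
  [[0, 0, 0], [0, 0, -0.05], 255],
  [[0, 0, 0], [0, 0, -0.08], 255],
  [[0, 0, 0], [0, 0, -0.11], 255],
  [[0, 0, 0], [0, 0, -0.135], 255],
  [[0, 0, 0], [0, 0, -0.155], 255],
  [[0, 0, 0], [0, 0, -0.165], 255],
])

```text
t: 3.4
eef_pos: [494.0, -346.9, 233.5]
tcp_rot: [3.14, 0.001, 1.571]
ft_force: [0.2, -0.5, -2.2]
opening: 0.636
```

```bash
python3 look.py scene 2;python3 look.py wrist 2
```

```text
t 3.4 [ 494.  -346.9  233.5] [3.140e+00 1.000e-03 1.571e+00] [ 0.2 -0.5 -2.2] op 0.636
t 3.45 [ 494.2 -347.1  234.2] [3.139e+00 2.000e-03 1.571e+00] [-0.3  0.8 -1.1] op 0.638
```

View pics/wrist2.png

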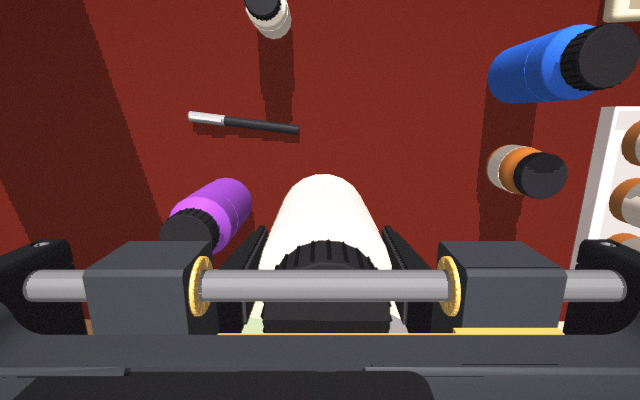

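View pics/scene2.png

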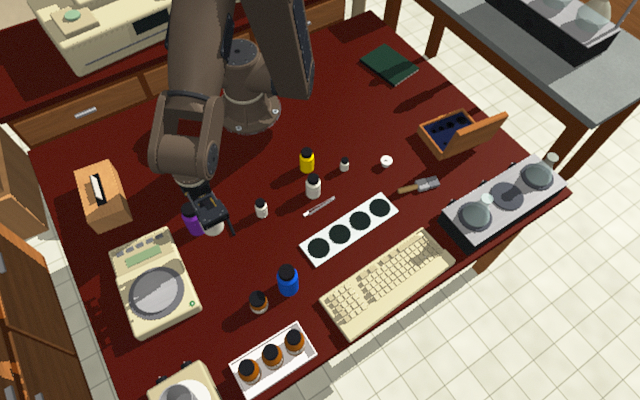

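A is lifted upright between the pads (wrist picture, cap at (325,275)). Carrying it towards the pads, with a pause on the way to measure them.

arm_command([
  [[0, 0, 0], [0.015, 0.007, 0], 255],
  [[0, 0, 0], [0.045, 0.022, 0], 255],
  [[0, 0, 0], [0.085, 0.04, 0], 255],
  [[0, 0, 0], [0.125, 0.058, 0], 255],
  [[0, 0, 0], [0.165, 0.076, 0], 255],
  [[0, 0, 0], [0.205, 0.094, 0], 255],
  [[0, 0, 0], [0.235, 0.11, 0], 255],
  [[0, 0, 0], [0.25, 0.1157, 0], 255],
])

```text
t: 4.3
eef_pos: [610.0, -93.3, 230.1]
tcp_rot: [-3.14, -0.001, 1.573]
ft_force: [0.1, -0.3, -3.3]
opening: 0.636
```

```bash
python3 look.py scene 3 >/dev/null;python3 look.py wrist 3;python3 an.py wrist 3
```

```text
t 4.35 [610.2 -92.5 230.2] [-3.140e+00 -1.000e-03  1.574e+00] [-0.3  2.7 -2.6] op 0.638
[[  1.    0.   -0.  610. ]
 [  0.   -1.   -0.2 -23.8]
 [ -0.    0.2  -1.  400.1]]
5423 px 55 33 zt 98.8 topmid [361.8  47.   96.7] ext [39.3 37.6  7.8] col [ 29.  82. 100.]
3641 px 171 78 zt 98.8 topmid [464.2   8.5  96.8] ext [38.6 39.1  7.6] col [41. 39. 40.]
229 px 181 236 zt 45.3 topmid [ 439.1 -160.4   44.1] ext [22.3  3.7 10.5] col [203. 219. 231.]
316 px 396 320 zt 112.5 topmid [ 687.8 -228.4  112.4] ext [ 3.5  9.7 12.1] col [154.  73.  34.]
pad 2772 356.284632034632 21.562049062049063 [642.   71.   11.7] [69.8 48.   6.8]
pad 3278 358.7971323978035 97.02074435631482 [646.8  -4.9  11.6] [68.7 69.9  5.8]
pad 2301 363.74923946110385 169.6897001303781 [654.8 -85.8  11.6] [68.2 68.6  5.7]
```

View pics/wrist3.png

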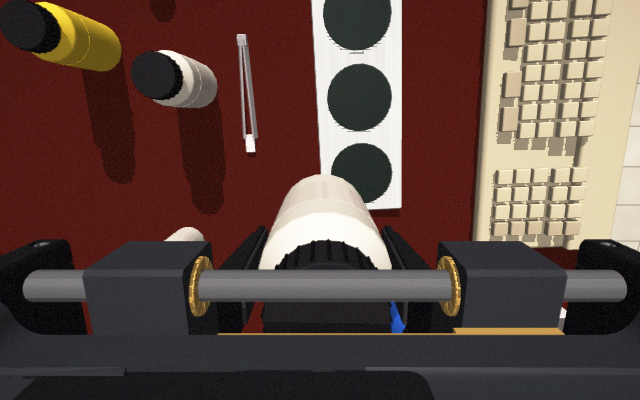

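The pads show at (357,10), (360,97) and (364,172). The wrist camera puts pad 3-from-far at (646.8,-4.9), within 2 mm of my row fit, so I carry on.

arm_command([
  [[0, 0, 0], [0.015, 0.003, 0], 255],
  [[0, 0, 0], [0.045, 0.008, 0], 255],
  [[0, 0, 0], [0.085, 0.012, 0], 255],
  [[0, 0, 0], [0.125, 0.016, 0], 255],
  [[0, 0, 0], [0.165, 0.02, 0], 255],
  [[0, 0, 0], [0.21, 0.025, 0], 255],
  [[0, 0, 0], [0.245, 0.028, 0], 255],
  [[0, 0, 0], [0.262, 0.0293, 0], 255],
])

```text
t: 5.2
eef_pos: [638.4, 167.3, 231.1]
tcp_rot: [-3.141, -0.0, 1.572]
ft_force: [-0.2, -1.2, -2.7]
opening: 0.634
```

arm_command([
  [[0, 0, 0], [0, 0, 0.01], 255],
  [[0, 0, 0], [0, 0, 0.03], 255],
  [[0, 0, 0], [0, 0, 0.055], 255],
  [[0, 0, 0], [0, 0, 0.08], 255],
  [[0, 0, 0], [0, 0, 0.105], 255],
  [[0, 0, 0], [0, 0, 0.125], 255],
  [[0, 0, 0], [0, 0, 0.135], 255],
  [[0, 0, 0], [0, 0, 0.135], 255],
])

```text
t: 6.0
eef_pos: [638.2, 163.8, 95.1]
tcp_rot: [-3.139, 0.001, 1.569]
ft_force: [0.1, 0.0, -2.7]
opening: 0.636
```

```bash
python3 look.py side 4;python3 look.py scene 4; python3 - <<'E'
import cv2
a=cv2.imread('pics/side4.png')[150:310,180:380];cv2.imwrite('pics/c4.png',cv2.resize(a,None,fx=3.5,fy=3.5))
a=cv2.imread('pics/scene4.png')[130:280,270:470];cv2.imwrite('pics/d4.png',cv2.resize(a,None,fx=3.5,fy=3.5))
E
```

```text
t 6.0 [638.2 163.8  95.1] [-3.139e+00  1.000e-03  1.569e+00] [ 0.1  0.  -2.7] op 0.636
t 6.05 [638.8 164.2  96.4] [-3.141  0.     1.57 ] [ 1.2  0.4 -2.6] op 0.638
```

View pics/c4.png

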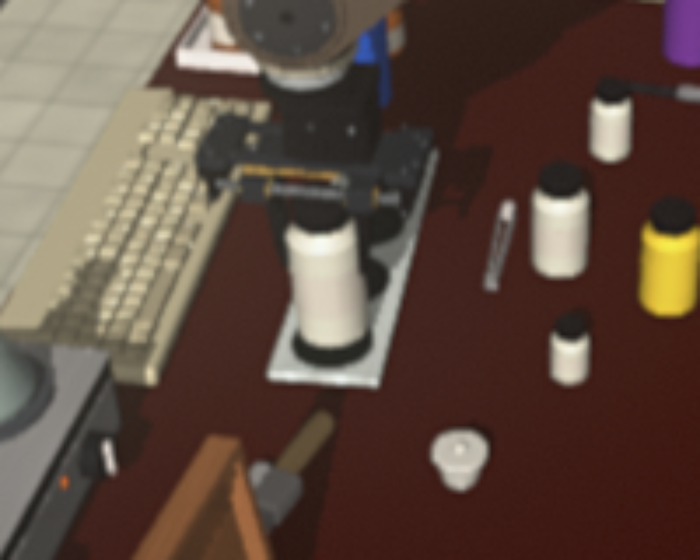

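View pics/d4.png

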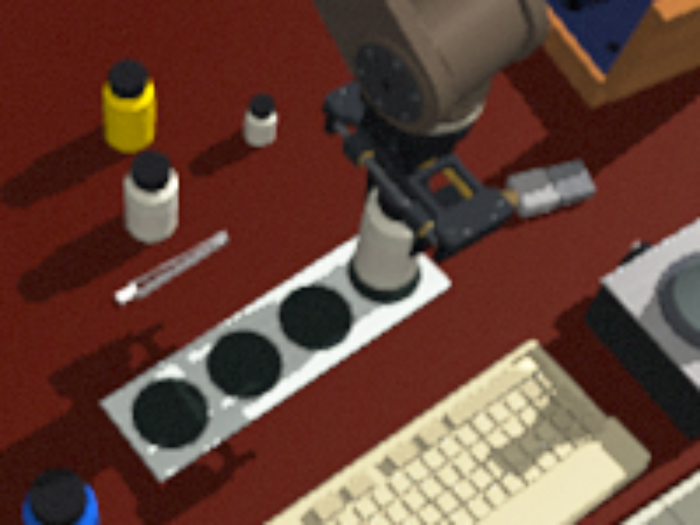

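Both views show A hovering over the centre of the far end pad: (330,335) in the side crop, (388,280) in the scene crop. Lowering the last 18 mm gently.

arm_command([
  [[0, 0, 0], [0, 0, 0.005], 255],
  [[0, 0, 0], [0, 0, 0.01], 255],
  [[0, 0, 0], [0, 0, 0.014], 255],
  [[0, 0, 0], [0, 0, 0.0165], 255],
  [[0, 0, 0], [0, 0, 0.018], 255],
  [[0, 0, 0], [0, 0, 0.0185], 255],
  [[0, 0, 0], [0, 0, 0.019], 255],
  [[0, 0, 0], [0, 0, 0.019], 255],
])

```text
t: 6.9
eef_pos: [638.7, 165.3, 79.0]
tcp_rot: [3.141, 0.0, 1.571]
ft_force: [-5.4, -0.6, 10.2]
opening: 0.639
```

arm_command([
  [[0, 0, 0], [0, 0, 0], 80],
  [[0, 0, 0], [0, 0, 0], 60],
  [[0, 0, 0], [0, 0, 0], 30],
  [[0, 0, 0], [0, 0, 0], 0],
  [[0, 0, 0], [0, 0, 0], 0],
  [[0, 0, 0], [0, 0, 0], 0],
  [[0, 0, 0], [0, 0, -0.01], 0],
  [[0, 0, 0], [0, 0, -0.03], 0],
])

```text
t: 7.7
eef_pos: [638.2, 165.0, 107.2]
tcp_rot: [-3.139, 0.0, 1.571]
ft_force: [0.5, -1.1, -0.7]
opening: 0.998
```

arm_command([
  [[0, 0, 0], [0, 0, -0.03], 0],
  [[0, 0, 0], [0, 0, -0.07], 0],
  [[0, 0, 0], [0, 0, -0.11], 0],
  [[0, 0, 0], [0, -0.01, -0.122], 0],
  [[0, 0, 0], [-0.03, -0.04, -0.122], 0],
  [[0, 0, 0], [-0.06, -0.08, -0.122], 0],
  [[0, 0, 0], [-0.09, -0.11, -0.122], 0],
  [[0, 0, 0], [-0.1, -0.12, -0.122], 0],
])

```text
t: 8.5
eef_pos: [515.8, 63.6, 230.0]
tcp_rot: [-3.141, 0.0, 1.57]
ft_force: [0.6, 1.2, 0.3]
opening: 1.001
```

```bash
python3 look.py scene 5;python3 an.py scene 5|grep -v '0.5'; python3 look.py wrist 5;python3 an.py wrist 5
```

```text
t 8.5 [515.8  63.6 230. ] [-3.141  0.     1.57 ] [0.6 1.2 0.3] op 1.001
8062 px 573 64 zt 139.4 topmid [ 438.5 1288.9  146.7] ext [265.9 224.2  26.5] col [100. 104. 101.]
281 px 306 158 zt 97.9 topmid [364.7  49.1  96.2] ext [42.  37.1  8.5] col [  0. 126. 149.]
96 px 386 160 zt 32.5 topmid [506.7 293.9  30.4] ext [38.6 40.6  9. ] col [241.5 247.  249. ]
30 px 342 164 zt 49.5 topmid [440.2 149.6  49.7] ext [18.5  3.   7. ] col [116.5 126.  131. ]
291 px 313 184 zt 98.9 topmid [468.6   8.9  97.4] ext [39.2 36.9  8.4] col [120. 132. 135.]
563 px 381 197 zt 144.4 topmid [642.1 163.8 142.8] ext [45.7 44.7  9.7] col [118. 128. 133.]
35 px 421 186 zt 23.6 topmid [657.4 336.   22.4] ext [23.4 30.1  8.8] col [160. 159. 161.]
178 px 260 206 zt 76.4 topmid [ 442.5 -176.6   74.7] ext [29.  29.3  8.4] col [119.  128.5 133. ]
6464 px 153 283 zt 72.1 topmid [ 541.2 -571.    71.1] ext [139.7 128.9  12.8] col [119. 127. 132.]
469 px 286 278 zt 132.3 topmid [ 712.8 -233.7  130.7] ext [45.8 44.2  9.2] col [110.  50.  26.]
311 px 257 301 zt 76.4 topmid [ 716.2 -336.5   74.1] ext [44.1 45.   9.2] col [3
[... 490 characters left out ...]
399.9]]
7111 px 468 75 zt 144.4 topmid [635.8 162.9 142.6] ext [47.2 47.3  7.6] col [45. 43. 45.]
863 px 245 87 zt 54.9 topmid [434.1 158.6  53. ] ext [25.7 25.3  7.4] col [49. 47. 49.]
3074 px 175 197 zt 98.6 topmid [361.3  48.3  96.5] ext [40.2 38.8  7.7] col [ 41.  83. 103.]
2457 px 275 232 zt 98.5 topmid [463.5   9.5  96.5] ext [38.6 38.2  7. ] col [46. 43. 46.]
pad 2900 433.96655172413796 160.36379310344827 [641.8  80.1  11.5] [69.9 69.7  5.8]
pad 1641 434.5240706886045 222.80560633759902 [648.5   4.4  11.4] [70.  55.5  4.6]
pad 304 5.118421052631579 231.0690789473684 [121.6  -7.    7.7] [ 8.  56.6 10.5]
pad 414 423.9154589371981 308.8309178743961 [ 644.  -112.6   11.4] [44.4 23.8  4.9]
```

View pics/scene5.png

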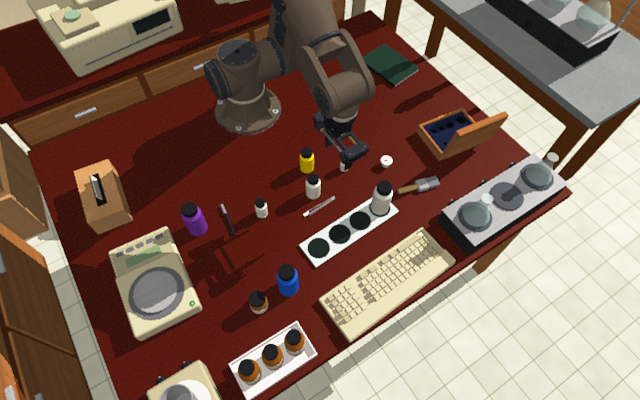

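A stands upright on the far pad at (381,197). The scene camera has it within 2 mm of the pad centre. Next is B, at about (464.5,10.3).

arm_command([
  [[0, 0, 0], [-0.02, -0.02, 0], 0],
  [[0, 0, 0], [-0.045, -0.044, 0.005], 0],
  [[0, 0, 0], [-0.0549, -0.0542, 0.025], 0],
  [[0, 0, 0], [-0.0549, -0.0542, 0.065], 0],
  [[0, 0, 0], [-0.0549, -0.0542, 0.105], 0],
  [[0, 0, 0], [-0.0549, -0.0542, 0.145], 0],
  [[0, 0, 0], [-0.0549, -0.0542, 0.177], 0],
  [[0, 0, 0], [-0.0549, -0.0542, 0.1887], 0],
])

```text
t: 9.4
eef_pos: [464.6, 10.9, 37.9]
tcp_rot: [-3.138, -0.0, 1.571]
ft_force: [1.2, -0.4, -0.3]
opening: 1.0
```

arm_command([
  [[0, 0, 0], [0, 0, 0], 0],
  [[0, 0, 0], [0, 0, 0], 60],
  [[0, 0, 0], [0, 0, 0], 110],
  [[0, 0, 0], [0, 0, 0], 255],
  [[0, 0, 0], [0, 0, 0], 255],
  [[0, 0, 0], [0, 0, 0], 255],
  [[0, 0, 0], [0, 0, 0], 255],
  [[0, 0, 0], [0, 0, 0], 255],
])

```text
t: 10.2
eef_pos: [464.6, 10.2, 41.1]
tcp_rot: [3.141, 0.0, 1.571]
ft_force: [-0.6, 0.9, 3.7]
opening: 0.518
```

arm_command([
  [[0, 0, 0], [0, 0, 0], 255],
  [[0, 0, 0], [0, 0, -0.01], 255],
  [[0, 0, 0], [0, 0, -0.03], 255],
  [[0, 0, 0], [0, 0, -0.06], 255],
  [[0, 0, 0], [0, 0, -0.095], 255],
  [[0, 0, 0], [0, 0, -0.125], 255],
  [[0, 0, 0], [0, 0, -0.145], 255],
  [[0, 0, 0], [0, 0, -0.15], 255],
])

```text
t: 11.0
eef_pos: [465.1, 10.2, 193.3]
tcp_rot: [3.138, 0.001, 1.571]
ft_force: [0.9, 0.5, -2.3]
opening: 0.516
```

```bash
python3 look.py wrist 6
```

```text
t 11.0 [465.1  10.2 193.3] [3.138e+00 1.000e-03 1.571e+00] [ 0.9  0.5 -2.3] op 0.516
```

View pics/wrist6.png

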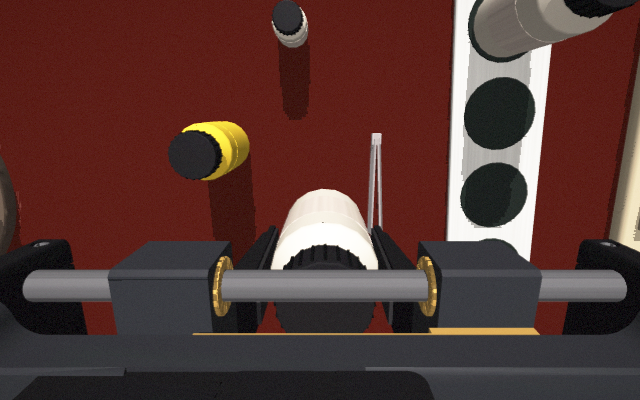

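B is held upright (cap at (325,290), opening 49 mm). Moving it over its pad.

arm_command([
  [[0, 0, 0], [0.006, 0.015, 0], 255],
  [[0, 0, 0], [0.018, 0.045, 0], 255],
  [[0, 0, 0], [0.033, 0.085, 0], 255],
  [[0, 0, 0], [0.049, 0.125, 0], 255],
  [[0, 0, 0], [0.062, 0.158, 0], 255],
  [[0, 0, 0], [0.069, 0.176, 0], 255],
  [[0, 0, 0], [0.0705, 0.1795, 0], 255],
  [[0, 0, 0], [0.0705, 0.1795, 0], 255],
])

```text
t: 11.85
eef_pos: [643.4, 80.8, 189.2]
tcp_rot: [-3.139, 0.0, 1.571]
ft_force: [-0.2, 0.2, -1.8]
opening: 0.52
```

arm_command([
  [[0, 0, 0], [0, 0, 0.01], 255],
  [[0, 0, 0], [0, 0, 0.03], 255],
  [[0, 0, 0], [0, 0, 0.055], 255],
  [[0, 0, 0], [0, 0, 0.08], 255],
  [[0, 0, 0], [0, 0, 0.1], 255],
  [[0, 0, 0], [0, 0, 0.115], 255],
  [[0, 0, 0], [0, 0, 0.12], 255],
  [[0, 0, 0], [0, 0, 0.12], 255],
])

```text
t: 12.65
eef_pos: [643.7, 80.5, 70.6]
tcp_rot: [-3.141, 0.0, 1.571]
ft_force: [0.2, 0.1, -1.3]
opening: 0.517
```

```bash
python3 look.py side 7;python3 look.py scene 7; python3 - <<'E'
import cv2,numpy as np
a=cv2.imread('pics/side7.png')[150:290,200:360]
b=cv2.imread('pics/scene7.png')[150:290,270:430];cv2.imwrite('pics/d7.png',cv2.resize(np.hstack([a,b]),None,fx=2.5,fy=2.5))
E
```

```text
t 12.65 [643.7  80.5  70.6] [-3.141  0.     1.571] [ 0.2  0.1 -1.3] op 0.517
t 12.7 [644.2  80.6  71.3] [3.141 0.    1.571] [ 0.3 -0.3 -1.7] op 0.515
```

View pics/d7.png

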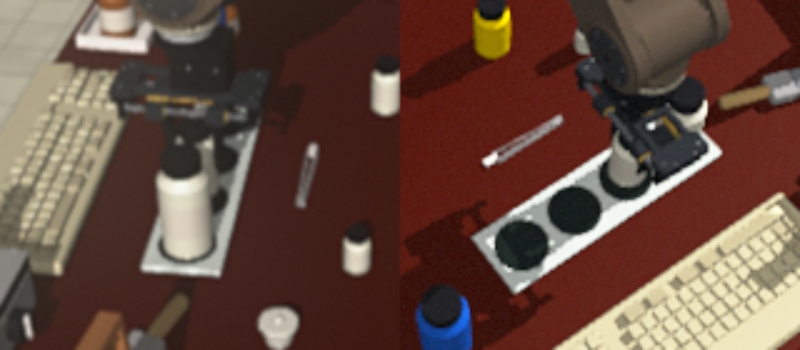

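The crop shows B hovering centred over its pad, at (628,180) in the scene half, and clear of A. Lowering and releasing.

arm_command([
  [[0, 0, 0], [0, 0, 0.005], 255],
  [[0, 0, 0], [0, 0, 0.01], 255],
  [[0, 0, 0], [0, 0, 0.014], 255],
  [[0, 0, 0], [0, 0, 0.0165], 255],
  [[0, 0, 0], [0, 0, 0.018], 255],
  [[0, 0, 0], [0, 0, 0.0185], 255],
  [[0, 0, 0], [0, 0, 0.0185], 255],
  [[0, 0, 0], [0, 0, 0.0185], 255],
])

```text
t: 13.55
eef_pos: [644.0, 80.7, 53.1]
tcp_rot: [-3.142, 0.0, 1.571]
ft_force: [-3.9, -0.6, 6.5]
opening: 0.517
```

arm_command([
  [[0, 0, 0], [0, 0, 0], 110],
  [[0, 0, 0], [0, 0, 0], 80],
  [[0, 0, 0], [0, 0, 0], 40],
  [[0, 0, 0], [0, 0, 0], 0],
  [[0, 0, 0], [0, 0, 0], 0],
  [[0, 0, 0], [0, 0, 0], 0],
  [[0, 0, 0], [0, 0, -0.01], 0],
  [[0, 0, 0], [0, 0, -0.03], 0],
])

```text
t: 14.35
eef_pos: [643.5, 80.7, 82.0]
tcp_rot: [-3.139, 0.0, 1.571]
ft_force: [-0.2, 0.1, -0.0]
opening: 0.995
```

arm_command([
  [[0, 0, 0], [0, 0, -0.04], 0],
  [[0, 0, 0], [0, 0, -0.08], 0],
  [[0, 0, 0], [-0.02, -0.015, -0.12], 0],
  [[0, 0, 0], [-0.055, -0.04, -0.1375], 0],
  [[0, 0, 0], [-0.095, -0.065, -0.1375], 0],
  [[0, 0, 0], [-0.135, -0.09, -0.1375], 0],
  [[0, 0, 0], [-0.17, -0.12, -0.1375], 0],
  [[0, 0, 0], [-0.21, -0.15, -0.1375], 0],
])

```text
t: 15.15
eef_pos: [492.8, -130.2, 220.8]
tcp_rot: [3.141, 0.0, 1.571]
ft_force: [0.9, -0.6, 0.1]
opening: 1.004
```

arm_command([
  [[0, 0, 0], [-0.035, -0.04, 0], 0],
  [[0, 0, 0], [-0.06, -0.053, 0], 0],
  [[0, 0, 0], [-0.07, -0.0535, 0], 0],
  [[0, 0, 0], [-0.07, -0.0535, 0], 0],
])

```text
t: 15.55
eef_pos: [440.8, -200.3, 220.6]
tcp_rot: [3.14, 0.001, 1.569]
ft_force: [-0.6, 0.1, -0.5]
opening: 0.993
```

```bash
python3 look.py wrist 8; python3 an.py wrist 8;python3 look.py scene 8; python3 an.py scene 8
```

```text
t 15.55 [ 440.8 -200.3  220.6] [3.140e+00 1.000e-03 1.569e+00] [-0.6  0.1 -0.5] op 0.993
[[   1.    -0.    -0.   440.5]
 [  -0.    -1.    -0.2 -131.2]
 [  -0.     0.2   -1.   390.3]]
1231 px 322 161 zt 76.7 topmid [ 438.2 -178.3   75.2] ext [31.4 31.5  6.8] col [82. 77. 81.]
5203 px 586 214 zt 130.4 topmid [ 692.2 -227.6  128.6] ext [17.4 28.7  8.4] col [229. 117.  66.]
1499 px 270 319 zt 80.2 topmid [ 374.6 -355.6   79.7] ext [41.   8.9 12. ] col [245. 109. 219.]
pad 914 524.9387308533917 9.5 [644.3 -28.9  11.5] [51.5 20.9  5. ]
pad 406 523.332512315271 46.70443349753695 [647.7 -63.9  11.5] [34.4 15.8  5.3]
t 15.6 [ 441.1 -199.3  220.3] [3.141 0.    1.57 ] [0.6 0.6 0.6] op 0.999
[[   0.5    0.7   -0.4 1127. ]
 [   0.8   -0.5    0.3 -414. ]
 [   0.    -0.5   -0.9 1270.4]]
8043 px 573 64 zt 139.3 topmid [ 437.7 1286.4  146.7] ext [269.3 203.8  26.4] col [100. 104. 101.]
2023 px 454 133 zt 144.8 topmid [633.3 563.8 149.5] ext [ 48.6 199.   21.1] col [38. 57. 90.]
280 px 306 158 zt 98.4 topmid [365.7  49.6  96.6] ext [39.4 36.2  8.6] col [  0.  125.5 149. ]
96 px 386 160 zt 34.1 topmid 
[... 465 characters left out ...]
.3 topmid [648.8  79.7 108.7] ext [36.4 37.4  9.1] col [114. 125. 128.]
567 px 193 217 zt 131.6 topmid [ 379.  -380.2  129.8] ext [46.5 46.1  9.7] col [99. 36. 75.]
6466 px 153 283 zt 72.2 topmid [ 541.5 -570.7   71. ] ext [130.2 138.6  11.6] col [132. 153. 157.]
463 px 286 278 zt 132.9 topmid [ 712.6 -233.8  130.9] ext [46.  44.3  8.6] col [104.  48.  26.]
312 px 257 301 zt 76.0 topmid [ 716.  -336.7   73.9] ext [44.2 45.2  9. ] col [36. 37. 37.]
pad 980 389.3489795918367 64.85204081632654 [111.3 617.9  12. ] [209.2 175.3  16.6]
pad 294 339.0578231292517 233.62925170068027 [649.1  -4.3  10.3] [66.2 68.2 13.1]
pad 312 317.99679487179486 247.70192307692307 [654.1 -89.1   9.9] [64.3 67.2 14.1]
```

View pics/wrist8.png

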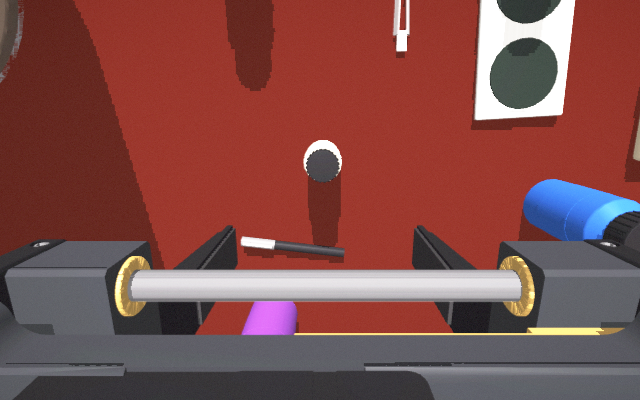

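View pics/scene8.png

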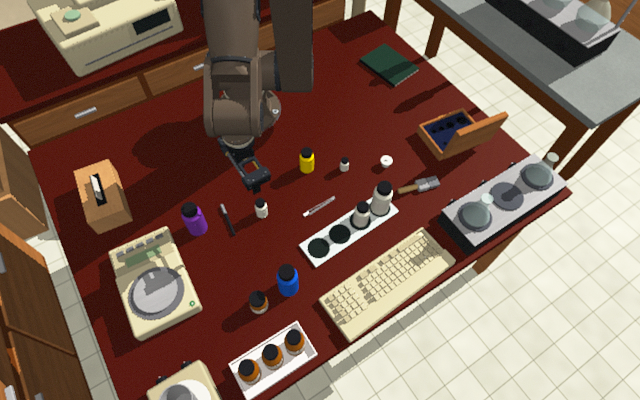

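B stands on pad 3-of-row at (361,213). C's cap is at (322,162) in the wrist view, which puts it at (439.6,-176.8). Grasping C.

arm_command([
  [[0, 0, 0], [0.015, 0, 0.01], 0],
  [[0, 0, 0], [0.0224, -0.0009, 0.03], 0],
  [[0, 0, 0], [0.0224, -0.0009, 0.065], 0],
  [[0, 0, 0], [0.0224, -0.0009, 0.1], 0],
  [[0, 0, 0], [0.0224, -0.0009, 0.135], 0],
  [[0, 0, 0], [0.0224, -0.0009, 0.165], 0],
  [[0, 0, 0], [0.0224, -0.0009, 0.185], 0],
  [[0, 0, 0], [0.0224, -0.0009, 0.194], 0],
])

```text
t: 16.45
eef_pos: [439.8, -175.4, 24.2]
tcp_rot: [-3.139, -0.001, 1.573]
ft_force: [-0.2, -0.4, -0.5]
opening: 1.0
```

arm_command([
  [[0, 0, 0], [0, 0, 0], 60],
  [[0, 0, 0], [0, 0, 0], 110],
  [[0, 0, 0], [0, 0, 0], 140],
  [[0, 0, 0], [0, 0, 0], 255],
  [[0, 0, 0], [0, 0, 0], 255],
  [[0, 0, 0], [0, 0, 0], 255],
  [[0, 0, 0], [0, 0, 0], 255],
  [[0, 0, 0], [0, 0, 0], 255],
])

```text
t: 17.25
eef_pos: [439.7, -176.9, 26.0]
tcp_rot: [3.142, 0.0, 1.571]
ft_force: [-0.2, -0.8, 2.6]
opening: 0.403
```

arm_command([
  [[0, 0, 0], [0, 0, 0], 255],
  [[0, 0, 0], [0, 0, -0.01], 255],
  [[0, 0, 0], [0, 0, -0.03], 255],
  [[0, 0, 0], [0, 0, -0.06], 255],
  [[0, 0, 0], [0, 0, -0.095], 255],
  [[0, 0, 0], [0, 0, -0.125], 255],
  [[0, 0, 0], [0, 0, -0.145], 255],
  [[0, 0, 0], [0, 0, -0.15], 255],
])

```text
t: 18.05
eef_pos: [440.2, -177.1, 178.4]
tcp_rot: [3.138, 0.002, 1.571]
ft_force: [0.1, -1.1, -1.2]
opening: 0.404
```

```bash
python3 look.py wrist 9
```

```text
t 18.05 [ 440.2 -177.1  178.4] [3.138e+00 2.000e-03 1.571e+00] [ 0.1 -1.1 -1.2] op 0.404
```

View pics/wrist9.png

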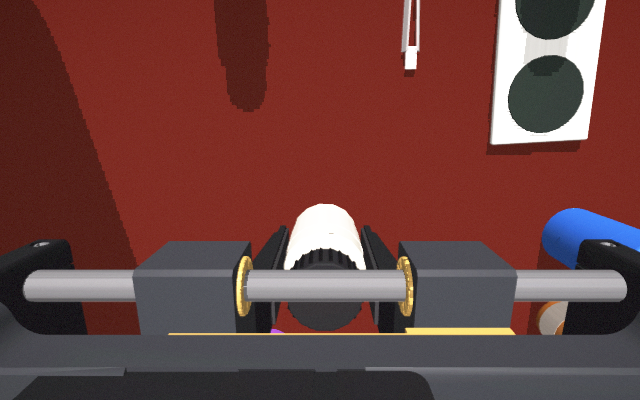

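C is held upright, opening 38 mm. Carrying it to its pad.

arm_command([
  [[0, 0, 0], [0.012, 0.015, 0], 255],
  [[0, 0, 0], [0.036, 0.044, 0], 255],
  [[0, 0, 0], [0.066, 0.08, 0], 255],
  [[0, 0, 0], [0.096, 0.116, 0], 255],
  [[0, 0, 0], [0.126, 0.152, 0], 255],
  [[0, 0, 0], [0.152, 0.184, 0], 255],
  [[0, 0, 0], [0.168, 0.204, 0], 255],
  [[0, 0, 0], [0.1726, 0.2089, 0], 255],
])

```text
t: 18.9
eef_pos: [649.5, -2.4, 173.8]
tcp_rot: [-3.14, -0.0, 1.573]
ft_force: [-1.3, -0.5, -1.4]
opening: 0.401
```

arm_command([
  [[0, 0, 0], [0, 0, 0.005], 255],
  [[0, 0, 0], [0, 0, 0.025], 255],
  [[0, 0, 0], [0, 0, 0.05], 255],
  [[0, 0, 0], [0, 0, 0.075], 255],
  [[0, 0, 0], [0, 0, 0.1], 255],
  [[0, 0, 0], [0, 0, 0.115], 255],
  [[0, 0, 0], [0, 0, 0.12], 255],
  [[0, 0, 0], [0, 0, 0.12], 255],
])

```text
t: 19.7
eef_pos: [648.2, -4.8, 55.6]
tcp_rot: [-3.141, 0.0, 1.57]
ft_force: [-0.0, 0.1, -0.0]
opening: 0.406
```

```bash
python3 look.py side 10;python3 look.py scene 10; python3 - <<'E'
import cv2,numpy as np
a=cv2.imread('pics/side10.png')[150:290,200:360]
b=cv2.imread('pics/scene10.png')[150:290,270:430];cv2.imwrite('pics/d10.png',cv2.resize(np.hstack([a,b]),None,fx=2.5,fy=2.5))
E
```

```text
t 19.7 [648.2  -4.8  55.6] [-3.141  0.     1.57 ] [-0.   0.1 -0. ] op 0.406
t 19.75 [648.7  -4.6  56.5] [3.141 0.    1.57 ] [-0.5 -0.3 -0.8] op 0.398
```

View pics/d10.png

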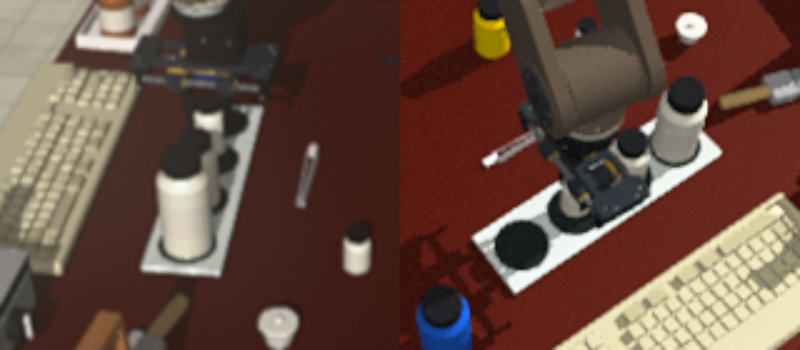

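C hovers over its pad at (573,205) in the scene half, clear of B. Lowering and releasing.

arm_command([
  [[0, 0, 0], [0, 0, 0.005], 255],
  [[0, 0, 0], [0, 0, 0.01], 255],
  [[0, 0, 0], [0, 0, 0.014], 255],
  [[0, 0, 0], [0, 0, 0.0165], 255],
  [[0, 0, 0], [0, 0, 0.018], 255],
  [[0, 0, 0], [0, 0, 0.0185], 255],
  [[0, 0, 0], [0, 0, 0.0185], 255],
  [[0, 0, 0], [0, 0, 0.0185], 255],
])

```text
t: 20.6
eef_pos: [648.5, -4.2, 38.0]
tcp_rot: [-3.142, 0.0, 1.571]
ft_force: [-2.8, -0.5, 6.8]
opening: 0.405
```

arm_command([
  [[0, 0, 0], [0, 0, 0], 140],
  [[0, 0, 0], [0, 0, 0], 110],
  [[0, 0, 0], [0, 0, 0], 60],
  [[0, 0, 0], [0, 0, 0], 0],
  [[0, 0, 0], [0, 0, 0], 0],
  [[0, 0, 0], [0, 0, 0], 0],
  [[0, 0, 0], [0, 0, -0.01], 0],
  [[0, 0, 0], [0, 0, -0.03], 0],
])

```text
t: 21.4
eef_pos: [647.9, -4.2, 67.0]
tcp_rot: [-3.139, -0.0, 1.571]
ft_force: [-0.4, 0.1, 0.7]
opening: 0.967
```

arm_command([
  [[0, 0, 0], [0, 0, -0.03], 0],
  [[0, 0, 0], [0, 0, -0.07], 0],
  [[0, 0, 0], [0, 0, -0.11], 0],
  [[0, 0, 0], [0, -0.01, -0.145], 0],
  [[0, 0, 0], [0.03, -0.04, -0.1525], 0],
  [[0, 0, 0], [0.05, -0.08, -0.1525], 0],
  [[0, 0, 0], [0.08, -0.115, -0.1525], 0],
  [[0, 0, 0], [0.105, -0.15, -0.1525], 0],
])

```text
t: 22.2
eef_pos: [496.9, 101.6, 220.8]
tcp_rot: [3.14, -0.0, 1.57]
ft_force: [0.5, 0.8, 0.8]
opening: 1.003
```

arm_command([
  [[0, 0, 0], [0.02, -0.032, 0], 0],
  [[0, 0, 0], [0.035, -0.055, 0], 0],
  [[0, 0, 0], [0.039, -0.0615, 0], 0],
  [[0, 0, 0], [0.039, -0.0615, 0], 0],
  [[0, 0, 0], [0.039, -0.0615, 0], 0],
])

```text
t: 22.7
eef_pos: [438.1, 139.4, 220.3]
tcp_rot: [3.14, 0.0, 1.571]
ft_force: [0.3, -0.8, -0.5]
opening: 0.997
```

```bash
python3 look.py wrist 11; python3 an.py wrist 11;python3 look.py scene 11; python3 an.py scene 11|grep -v '0.5'
```

```text
t 22.7 [438.1 139.4 220.3] [3.14  0.    1.571] [ 0.3 -0.8 -0.5] op 0.997
[[  1.   -0.   -0.  437.6]
 [ -0.   -1.   -0.2 208.4]
 [ -0.    0.2  -1.  390.1]]
1622 px 389 23 zt 33.2 topmid [501.  294.5  31. ] ext [42.3 42.1  9.2] col [255. 255. 255.]
504 px 511 33 zt 20.3 topmid [627.3 288.8  19.3] ext [23.5 59.4  3.2] col [112. 158. 196.]
8597 px 551 166 zt 144.1 topmid [635.4 163.7 142.1] ext [47.5 47.3  7.7] col [129. 139. 149.]
700 px 320 161 zt 54.6 topmid [433.7 159.2  52.7] ext [25.4 25.5  7.8] col [66. 62. 65.]
1910 px 511 228 zt 91.9 topmid [641.2  96.2  94.7] ext [33.9 10.2 20.9] col [144. 155. 166.]
1326 px 258 253 zt 89.9 topmid [362.7  64.3  90.5] ext [24.2  7.2 14.2] col [ 90. 253. 255.]
41 px 245 302 zt 99.0 topmid [360.5  30.7  97.6] ext [17.5  4.4  3.6] col [58. 55. 60.]
pad 869 487.283084004603 219.75143843498273 [629.3  87.7  11.4] [63.7 69.7  4.6]
t 22.75 [438.1 139.3 220.1] [3.141 0.    1.57 ] [ 0.2 -0.8 -0.1] op 0.999
8086 px 573 64 zt 140.3 topmid [ 437.  1288.3  147.1] ext [268.7 214.6  25.6] col [100. 104. 101.]
2022 px 454 133 zt 144.5 topmid [633.2 564.4 149.2]
[... 537 characters left out ...]
48.9  80.4 109.2] ext [37.3 37.1 10.6] col [115. 125. 130.]
571 px 193 217 zt 131.7 topmid [ 378.6 -380.3  130. ] ext [45.9 46.1 10. ] col [93. 32. 71.]
196 px 340 228 zt 89.3 topmid [652.6  -4.8  87.5] ext [29.  31.1  8.8] col [113.5 124.5 126. ]
6471 px 153 283 zt 72.1 topmid [ 541.5 -570.3   70.9] ext [161.3 134.9  13. ] col [128. 146. 155.]
461 px 286 277 zt 132.3 topmid [ 712.5 -233.8  130.1] ext [44.2 44.7  9. ] col [104.  49.  26.]
311 px 257 301 zt 76.2 topmid [ 716.6 -336.7   74. ] ext [44.3 45.9  8.9] col [36. 37. 37.]
pad 749 393.2710280373832 65.64352469959947 [123.9 629.1  12.1] [208.8 153.   16.9]
pad 310 317.94193548387096 247.5483870967742 [653.6 -89.   10.2] [64.8 65.4 14. ]
```

View pics/wrist11.png

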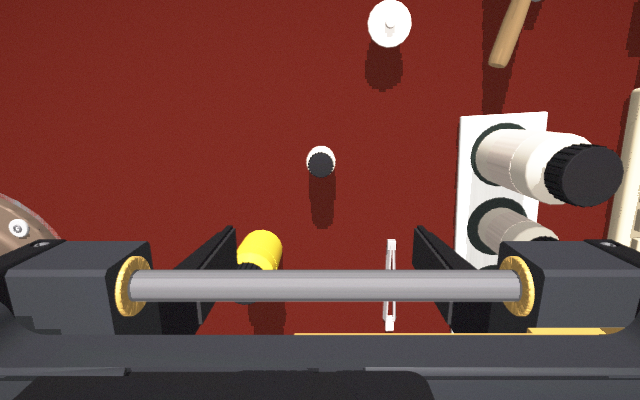

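View pics/scene11.png

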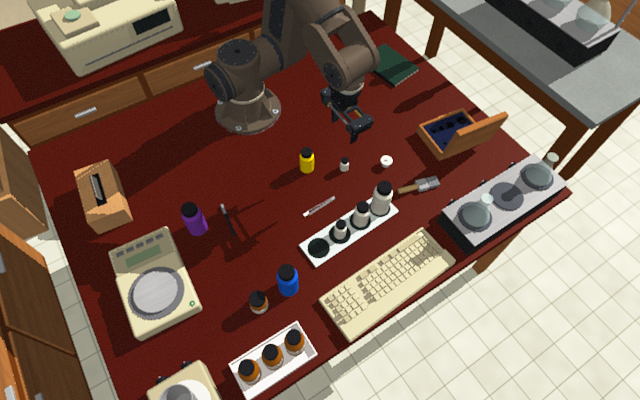

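D's cap is at (321,163) in the wrist view, which puts it at (435.5,159.7). C stands on its pad at (340,228). Grasping D low, slowing near the table.

arm_command([
  [[0, 0, 0], [0.015, -0.0015, 0.01], 0],
  [[0, 0, 0], [0.02, -0.0015, 0.03], 0],
  [[0, 0, 0], [0.02, -0.0015, 0.065], 0],
  [[0, 0, 0], [0.02, -0.0015, 0.1], 0],
  [[0, 0, 0], [0.02, -0.0015, 0.135], 0],
  [[0, 0, 0], [0.02, -0.0015, 0.165], 0],
  [[0, 0, 0], [0.02, -0.0015, 0.185], 0],
  [[0, 0, 0], [0.02, -0.0015, 0.193], 0],
])

```text
t: 23.6
eef_pos: [435.5, 159.1, 24.9]
tcp_rot: [-3.139, 0.001, 1.57]
ft_force: [-0.5, -0.4, 0.8]
opening: 1.002
```

arm_command([
  [[0, 0, 0], [0, 0, 0.008], 0],
  [[0, 0, 0], [0, 0, 0.014], 0],
  [[0, 0, 0], [0, 0, 0.019], 0],
  [[0, 0, 0], [0, 0, 0.02], 60],
  [[0, 0, 0], [0, 0, 0.02], 110],
  [[0, 0, 0], [0, 0, 0.02], 160],
  [[0, 0, 0], [0, 0, 0.02], 255],
  [[0, 0, 0], [0, 0, 0.02], 255],
])

```text
t: 24.4
eef_pos: [435.7, 159.8, 7.1]
tcp_rot: [3.141, -0.0, 1.571]
ft_force: [-0.6, 0.7, 0.4]
opening: 0.634
```

arm_command([
  [[0, 0, 0], [0, 0, 0], 255],
  [[0, 0, 0], [0, 0, 0], 255],
  [[0, 0, 0], [0, 0, 0], 255],
  [[0, 0, 0], [0, 0, 0], 255],
])

```text
t: 24.8
eef_pos: [435.6, 159.7, 6.9]
tcp_rot: [-3.142, 0.0, 1.571]
ft_force: [0.8, 0.4, -0.0]
opening: 0.316
```

arm_command([
  [[0, 0, 0], [0, 0, -0.005], 255],
  [[0, 0, 0], [0, 0, -0.02], 255],
  [[0, 0, 0], [0, 0, -0.045], 255],
  [[0, 0, 0], [0, 0, -0.075], 255],
  [[0, 0, 0], [0, 0, -0.11], 255],
  [[0, 0, 0], [0, 0, -0.145], 255],
  [[0, 0, 0], [0, 0, -0.175], 255],
  [[0, 0, 0], [0, 0, -0.193], 255],
])

```text
t: 25.6
eef_pos: [435.8, 159.8, 202.6]
tcp_rot: [3.139, -0.001, 1.571]
ft_force: [-0.8, -0.9, -1.4]
opening: 0.318
```

```bash
python3 look.py wrist 12
```

```text
t 25.6 [435.8 159.8 202.6] [ 3.139e+00 -1.000e-03  1.571e+00] [-0.8 -0.9 -1.4] op 0.318
```

View pics/wrist12.png

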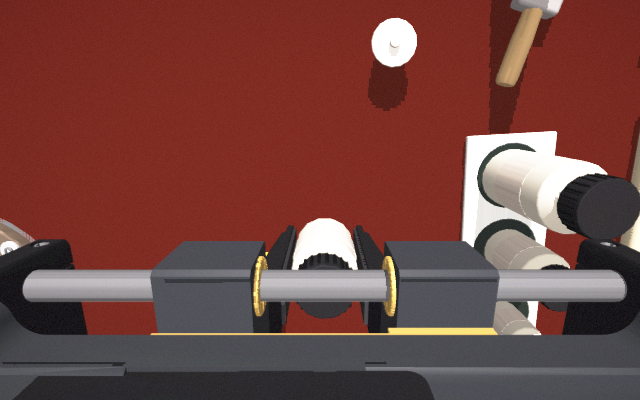

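D is held upright (cap at (325,290), opening 30 mm). Carrying it to the end pad nearest the balance.

arm_command([
  [[0, 0, 0], [-0.015, 0.013, 0], 255],
  [[0, 0, 0], [-0.042, 0.037, 0], 255],
  [[0, 0, 0], [-0.072, 0.063, 0], 255],
  [[0, 0, 0], [-0.102, 0.089, 0], 255],
  [[0, 0, 0], [-0.132, 0.115, 0], 255],
  [[0, 0, 0], [-0.162, 0.141, 0], 255],
  [[0, 0, 0], [-0.192, 0.168, 0], 255],
  [[0, 0, 0], [-0.22, 0.192, 0], 255],
])

```text
t: 26.45
eef_pos: [628.3, -61.8, 199.2]
tcp_rot: [-3.141, -0.0, 1.57]
ft_force: [-0.1, -0.1, -1.0]
opening: 0.321
```

arm_command([
  [[0, 0, 0], [-0.02, 0.018, 0], 255],
  [[0, 0, 0], [-0.0286, 0.0255, 0.005], 255],
  [[0, 0, 0], [-0.0286, 0.0255, 0.025], 255],
  [[0, 0, 0], [-0.0286, 0.0255, 0.055], 255],
  [[0, 0, 0], [-0.0286, 0.0255, 0.09], 255],
  [[0, 0, 0], [-0.0286, 0.0255, 0.12], 255],
  [[0, 0, 0], [-0.0286, 0.0255, 0.14], 255],
  [[0, 0, 0], [-0.0286, 0.0255, 0.15], 255],
])

```text
t: 27.25
eef_pos: [651.6, -88.0, 47.5]
tcp_rot: [-3.138, -0.001, 1.571]
ft_force: [-0.1, -0.4, -0.7]
opening: 0.314
```

```bash
python3 look.py side 13;python3 look.py scene 13; python3 - <<'E'
import cv2,numpy as np
a=cv2.imread('pics/side13.png')[150:290,200:360]
b=cv2.imread('pics/scene13.png')[150:290,270:430];cv2.imwrite('pics/d13.png',cv2.resize(np.hstack([a,b]),None,fx=2.5,fy=2.5))
E
```

```text
t 27.25 [651.6 -88.   47.5] [-3.138e+00 -1.000e-03  1.571e+00] [-0.1 -0.4 -0.7] op 0.314
t 27.3 [651.6 -88.   47. ] [-3.138e+00 -1.000e-03  1.571e+00] [-0.9 -0.4 -0.7] op 0.317
```

View pics/d13.png

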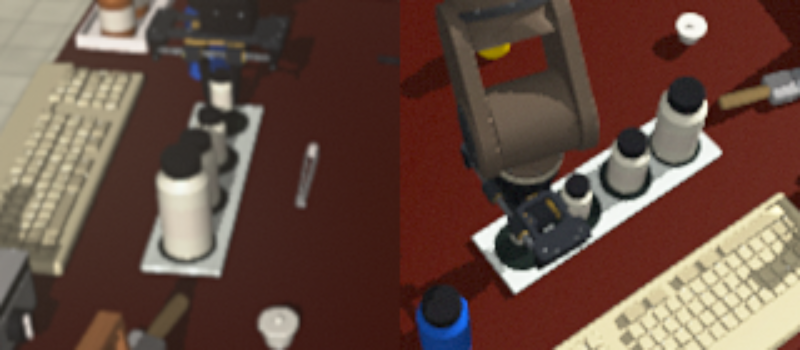

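D is over its pad at (520,245) in the scene half. Lowering 31.5 mm and releasing.

arm_command([
  [[0, 0, 0], [0, 0, 0.008], 255],
  [[0, 0, 0], [0, 0, 0.016], 255],
  [[0, 0, 0], [0, 0, 0.023], 255],
  [[0, 0, 0], [0, 0, 0.027], 255],
  [[0, 0, 0], [0, 0, 0.0295], 255],
  [[0, 0, 0], [0, 0, 0.031], 255],
  [[0, 0, 0], [0, 0, 0.0315], 255],
  [[0, 0, 0], [0, 0, 0.0315], 255],
])

```text
t: 28.15
eef_pos: [653.1, -88.9, 18.9]
tcp_rot: [3.141, 0.0, 1.571]
ft_force: [-2.3, 0.6, 4.4]
opening: 0.317
```

arm_command([
  [[0, 0, 0], [0, 0, 0], 160],
  [[0, 0, 0], [0, 0, 0], 120],
  [[0, 0, 0], [0, 0, 0], 60],
  [[0, 0, 0], [0, 0, 0], 0],
  [[0, 0, 0], [0, 0, 0], 0],
  [[0, 0, 0], [0, 0, 0], 0],
  [[0, 0, 0], [0, 0, 0], 0],
  [[0, 0, 0], [0, 0, -0.02], 0],
])

```text
t: 28.95
eef_pos: [651.8, -88.6, 36.5]
tcp_rot: [-3.138, -0.001, 1.571]
ft_force: [-0.0, 1.3, -0.0]
opening: 0.9
```

arm_command([
  [[0, 0, 0], [0, 0, -0.03], 0],
  [[0, 0, 0], [0, 0, -0.07], 0],
  [[0, 0, 0], [0, 0, -0.11], 0],
  [[0, 0, 0], [-0.02, -0.02, -0.15], 0],
  [[0, 0, 0], [-0.05, -0.05, -0.17], 0],
  [[0, 0, 0], [-0.08, -0.08, -0.18], 0],
  [[0, 0, 0], [-0.11, -0.11, -0.19], 0],
  [[0, 0, 0], [-0.13, -0.13, -0.19], 0],
])

```text
t: 29.75
eef_pos: [521.7, -220.5, 230.0]
tcp_rot: [3.14, 0.001, 1.57]
ft_force: [0.9, -1.6, -0.1]
opening: 1.0
```

```bash
for n in scene side wrist; do python3 look.py $n 14; python3 an.py $n 14|grep -E 'px|pad'; done; python3 - <<'E'
import cv2,numpy as np
a=cv2.imread('pics/side14.png')[150:290,200:360]
b=cv2.imread('pics/scene14.png')[150:290,270:430];cv2.imwrite('pics/d14.png',cv2.resize(np.hstack([a,b]),None,fx=2.5,fy=2.5))
E
```

```text
t 29.75 [ 521.7 -220.5  230. ] [3.14e+00 1.00e-03 1.57e+00] [ 0.9 -1.6 -0.1] op 1.0
8065 px 573 64 zt 139.8 topmid [ 437.1 1291.4  146.8] ext [269.6 231.1  26.2] col [100. 104. 101.]
2024 px 454 133 zt 145.0 topmid [633.5 565.1 149.5] ext [ 46.  204.   20.9] col [38. 58. 90.]
280 px 306 158 zt 98.3 topmid [365.9  49.1  96.9] ext [39.5 37.3  8.9] col [  0. 126. 148.]
95 px 386 160 zt 33.4 topmid [507.4 293.5  31.3] ext [39.9 40.9  9.3] col [241. 248. 249.]
26 px 418 183 zt 23.2 topmid [642.3 337.9  21.4] ext [30.7 26.7  7.7] col [118.5 118.5 121. ]
560 px 381 197 zt 144.3 topmid [642.5 163.8 142.5] ext [45.9 44.3  9.9] col [118. 128. 133.]
337 px 361 213 zt 111.0 topmid [649.5  79.8 109.3] ext [36.6 33.6 10.1] col [114. 124. 128.]
568 px 193 217 zt 131.6 topmid [ 379.5 -380.6  130.1] ext [47.8 46.1  9.7] col [99.5 36.  75. ]
199 px 340 229 zt 89.2 topmid [652.2  -4.7  87.3] ext [29.4 31.9 10. ] col [114. 124. 127.]
6454 px 153 283 zt 72.2 topmid [ 541.5 -571.3   71. ] ext [127.6 127.   12.4] col [129. 149. 154.]
115 px 318 244 zt 67.1 topmid [657.7 -87.3  65.6] ext [23.9 24.8  9.1] co
[... 1170 characters left out ...]
.4 topmid [635.9 346.3  20. ] ext [16.1 26.9  4.6] col [77. 79. 83.]
pad 1522 466.6353482260184 391.31931668856765 [108.6 563.3  12.3] [205.3  69.2  11.3]
t 29.85 [ 521.1 -220.9  229.1] [3.141e+00 1.000e-03 1.568e+00] [ 0.2  0.4 -0.1] op 0.997
1302 px 458 48 zt 66.4 topmid [651.7 -90.1  64.2] ext [25.6 25.6  7.4] col [57. 54. 56.]
6383 px 519 202 zt 132.1 topmid [ 707.4 -234.3  130. ] ext [46. 45.  8.] col [105.  54.  48.]
488 px 482 259 zt 52.6 topmid [ 704.5 -318.4   53.5] ext [19.3  9.8 15.6] col [ 61. 128. 180.]
766 px 216 318 zt 100.4 topmid [ 396.3 -365.4   99.2] ext [13.  11.8 10. ] col [136.  55. 111.]
pad 2169 441.29460580912865 56.34347625633933 [646.  -92.7  11.6] [68.9 70.   5.2]
```

View pics/d14.png

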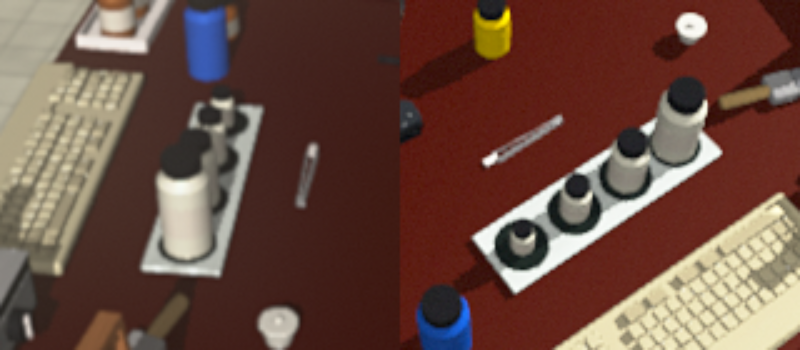

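All four stand upright in order on their pads: D (521,240), C (575,200), B (628,160) and A (680,120) in the scene half. In the same camera's frame each is within about 4 mm of its pad centre. I'll hold still a moment, then hand in.

arm_command([
  [[0, 0, 0], [0, 0, 0], 0],
  [[0, 0, 0], [0, 0, 0], 0],
  [[0, 0, 0], [0, 0, 0], 0],
  [[0, 0, 0], [0, 0, 0], 0],
  [[0, 0, 0], [0, 0, 0], 0],
])

```text
t: 30.4
eef_pos: [523.3, -218.5, 228.3]
tcp_rot: [-3.141, -0.0, 1.571]
ft_force: [0.0, 0.3, -0.6]
opening: 1.001
```

```bash
python3 -c "
from cell import env
print(env.job_done())"
```

```text
the job is handed in; nothing more can be done
None
```

All four white bottles now stand upright on the pads in order of size. The smallest is on the end pad nearest the balance, which is on the robot's right, and the largest is on the far end pad. I picked and placed them largest first and handed in at about 30 s.

**Placement:** the final scene-camera check puts every bottle axis within about 4 mm of its pad centre; the limit is 12 mm. The cap tops read 66–67, 89, 111 and 144 mm above the table, as expected for bottles standing on the 12 mm pads.

**Left alone:** the crucible reads where it was at the start, within 2 mm. The blue, purple and yellow look-alikes were not touched. The arm finished clear of everything, with about 0 N on the wrist.

**Disagreements:** the scene and side cameras differ by about 5 mm in x, so I averaged them with the wrist camera. In the last side view the four bottles overlap, so it confirms the order but not each bottle's centring.

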